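Post a slim carton into the drop box

TASK

Post the slim carton that stands on the bench into the grey steel drop box: keep it upright with its long edge down, feel for the slot in the top, ease it through between the sprung leaves below, and push it on until it has dropped right inside and both leaves have shut above it. The carton crushes, so never force it against the slot's edges, and leave the other goods where they are.

Things in the scene. Friction and masses are not known exactly. Their poses are not given: they have to be found in the camera images.
- carton: Slim closed cardboard carton, tape band across its middle, small blank label, standing on a long edge: 150 long (its x) x 32 thick (y) x 90 mm tall (z), 80 to 145 g, rigid. Origin: centre of its underside. Its ends and sides are alike: it may go in either way round.
- carton_mid (a point): The middle of the carton, 45 mm above its origin.
- dropbox: Fixed light-grey steel drop box, 200 deep (x) x 240 wide (y) x 180 mm tall, hollow down to the bench, with a flat aluminium slot plate 4 mm thick, 100 (x) x 200 mm (y), lying on its top (upper face at 184 mm). Origin: centre of its underside. The slot runs along the box's y.
- slot (a point): Middle of the box's top at the height of the slot plate's upper face; axes as the box's: y along the slot, x across it, z up. The slot, 153 mm (y) x 35 mm (x), leaves 1.5 mm all round a centred carton. The plate is screwed fast through slotted holes: the slot's middle lies up to 8 mm to either side (along x) of this point, and no reading tells where; along y it is exact.
- leaf_front (a joint): One of two sprung steel leaves that shut the slot from below, hinged along its -x long side, meeting its twin in the middle: angle in rad, 0 level and shut, growing as it is pushed down. Upper face 6.5 mm below the plate's. Pushing the carton's edge through both takes about 10 to 18 N. They then grip it by its sides, enough to hold it up, until its top is some 26 mm below the plate.
- leaf_back (a joint): The twin leaf, hinged along the slot's +x long side: angle in rad, 0 level and shut, growing as it is pushed down. Once the carton has dropped both leaves spring shut.
- thick_carton: Bystander: brown cardboard carton 120 x 90 x 80 mm tall, too thick for the slot. Origin: centre of its underside.
- feed_bottle: Bystander: grey plastic bottle, 68 mm across and 170 mm tall, white cap. Origin: centre of its underside.
- tape_roll: Bystander: roll of brown packing tape lying flat, 110 mm across, 48 mm high. Origin: centre of its underside.
Mind the look-alikes: they are no part of the job. What is shaped like the carton but turquoise or yellow is not meant.

How it is judged:
By the outcome, as a careful person would: the job done as asked, in the order asked, and still so for the second after the job is handed in, with the robot touching nothing.
It also fails if it takes over 67 s, if anything falls off the work surface, if the arm or the gripper's body presses on something with over 40 N, if the wrist force passes 120 N, or if a joint passes its speed limit or range.

ROBOT

A 6-joint arm with a two-finger parallel gripper is mounted at the origin on the work surface. World frame = base frame: x ahead of the robot, y to its left, z up, the work surface at z = 0. Lengths are in m, angles in rad, forces in N, time in s.
With the tool pointing down it reaches from about 0.225 to 0.875 m from the base axis. Payload 3.4 kg.
Tool frame: the origin (TCP) lies at the very end of the fingers, on their centre line; the grasp point (between the pads) lies 19 mm behind it (manip.hold_point_z is the distance from the TCP to the grasp point, in m); z points along the fingers, x is the direction in which the jaws open and shut, and the axes are right-handed (so a half turn about z gives the same grasp; the last joint's range is limited). The gripper opens to 85 mm and grips with 20 to 120 N. Pads are 22 mm wide; open, the fingers measure 114 mm over their backs; the gripper's body (76 mm by 85 mm) begins 54 mm behind the grasp point. The pads swing forward as they close: fully open they stand 13 mm farther back than shut.
Start: joints at [1.032, 0.276, 1.505, -0, 1.361, -0.121], TCP at [0.233, 0.526, 0.231] pointing down, gripper open.
Joint ranges: [-2.89, 2.89], [-0.75, 2.08], [0.22, 2.7], [-1.18, 4.32], [0.11, 2.71], [-2.7, 2.7]. Speed limits (rad/s): [2.57, 2.57, 3.14, 3.14, 3.14, 3.14].

INTERFACE

Orientations are given as a unit quaternion [w, x, y, z].
In Python, from rig import telemetry, cams, manip, finder gives the robot as it stands. The module is installed in compiled form; this text tells all that it offers.
- The arm moves only by the tool carry_out, never from a script. Its argument "rows" is a list that holds one entry, the list of rows, each a list of 5 numbers: the gripper's target within -1 to 1 (fully open at 1, half-way at 0, shut at -1), then the shift along the world's x, y, z in cm, then the turn about the world's z in rad. A call has 1 to 12 rows; each row shifts and turns the commanded pose from where the row before left it; what a row does not reach is not made up. A row lasts 1/10 s, in which the tool goes at most 50 mm and 8.59 degrees, less where a joint would pass 70% of its speed; a pose out of reach is approached as far as the arm can. A call with a gripper value outside its range is refused whole. The fingers move at their own pace and stop on an object; "force" is the grip in N (left out, the last holds). Time passes only in rows, so rows that do not move let the fingers close. It gives the time, the measured TCP pose, the force and the opening at its end, in the units of the state.
- telemetry.get_state(): the state, without advancing time (a new reading comes with each control period).
- cams.get_image(name): name is "side" or "top"; returns a dict with "image" (384x512x3 uint8, red, green, blue), "camera_matrix" (3x3 intrinsics, pixels), "eye" and "attitude" of the camera in the world. Camera axes: x right, y down, z forward; pixel columns grow to the right and rows downward; lengths in m; the calibration is good to about 2 mm. A picture is of the moment at which its call begins. There is no depth.
- manip.sign_off(): hands the job in, once; it reports no verdict.
Trained networks look in a picture, given as the dict that the camera call returned (one of the last four; its "shot" number tells which), for a name from the list of things; names that differ only in an ending like _2 or _b are one class to them, and where a whole thing is asked for, a point or a joint stands for the part that bears it (a point fixed in the world has none). Each returns a list of dicts, best first, with "confidence" (0 to 1); they miss things now and then, are a little off and sometimes report something else, mostly with a low value. They report only what shows in the picture. A call takes as long as a camera call. They do not tell look-alikes from the thing itself.
- finder.boxes_of(picture, thing): "xy" ([column, row] in pixels, amid what is visible of it).
The state is a dict: "clock": time; "qpos": joint angles; "qd": joint speeds; "effort": joint torques, N m; "position": TCP position; "ee_rot": TCP orientation; "contact_force": force on the tool from outside, world axes, zero at the start; "moment": the same for the moment, N m; "width": finger opening in m.
Only numpy, scipy, OpenCV 4.12 (cv2) and the standard library are available. Lean on these libraries where they do the work, as an engineer would, in place of code of your own. Each camera call takes 0.05 s, during which the arm holds its last target.

## Working session

There is one attempt and no reset: what is moved stays moved. The work goes in short steps, Python scripts to look and compute and a tool call to move; the robot and the scene stay as the last step left them, time stands still between calls to the robot, and variables do not carry over. Pictures are saved under pics/ and viewed, and the job is handed in when it is done.

Besides the shell and the picture viewer there is one more tool, called in YAML: its name, and indented under it one key for each argument. carry_out: Moves the arm, as the interface text tells. Its arguments: {"type":"object","properties":{"rows":{"type":"array","items":{"type":"array","items":{"type":"array","items":{"type":"number"}}}},"force":{"type":"number"}},"required":["rows"]}

```bash
mkdir -p pics; ls; python3 - <<'E'
from rig import telemetry, cams, manip, finder
import cv2,numpy as np,pickle
s=telemetry.get_state(); print({k:np.round(v,3).tolist() for k,v in s.items()})
for n in ("side","top"):
    p=cams.get_image(n); pickle.dump(p,open(f"{n}0.pkl","wb"))
    cv2.imwrite(f"pics/{n}0.png",cv2.cvtColor(p["image"],cv2.COLOR_RGB2BGR))
    print(n,p["camera_matrix"],p["eye"],p["attitude"])
    for t in ("carton","dropbox","thick_carton","feed_bottle","tape_roll"):
        print(t,[(np.round(d["xy"]).tolist(),round(d["confidence"],2)) for d in finder.boxes_of(p,t)])
E
```

```text
pics
{'clock': 0.0, 'qpos': [1.032, 0.277, 1.506, 0.0, 1.361, -0.121], 'qd': [-0.0, -0.001, -0.0, 0.0, 0.001, 0.0], 'effort': [-0.003, -41.677, -24.58, -0.0, 0.011, 0.0], 'position': [0.233, 0.525, 0.23], 'ee_rot': [0.0, 0.838, 0.545, -0.001], 'contact_force': [0.754, -0.54, 0.087], 'moment': [0.035, -0.001, -0.006], 'width': 0.085}
side [[393.70662793   0.         248.08727438]
 [  0.         393.70662793 194.44421325]
 [  0.           0.           1.        ]] [ 0.1662216  -0.84900975  1.08519862] [-0.32717923  0.91374926 -0.22866424  0.07568825]
carton [([217.0, 262.0], 0.92), ([222.0, 339.0], 0.66), ([298.0, 296.0], 0.65), ([251.0, 196.0], 0.65), ([266.0, 243.0], 0.56), ([300.0, 166.0], 0.32), ([330.0, 229.0], 0.22)]
dropbox [([218.0, 134.0], 0.71)]
thick_carton [([216.0, 132.0], 0.36)]
feed_bottle [([298.0, 167.0], 0.73)]
tape_roll [([197.0, 216.0], 0.93)]
top [[455.78280605   0.         257.61260062]
 [  0.         455.78280605 201.15116095]
 [  0.           0.           1.        ]] [ 0.25357393 -0.1312624   1.24664688] [-0.08160455  0.70349594 -0.70100036  0.08386093]
carton [([242.0, 191.0], 0.81), ([314.0, 271.0], 0.76), ([312.0, 209.0], 0.73), ([397.0, 306.0], 0.73), ([390.0, 216.0], 0.71)]
dropbox [([132.0, 184.0], 0.69), ([126.0, 176.0], 0.45)]
thick_carton [([332.0, 140.0], 0.66), ([233.0, 251.0], 0.54)]
feed_bottle [([236.0, 121.0], 0.81)]
tape_roll [([236.0, 248.0], 0.68)]
```

View pics/side0.png

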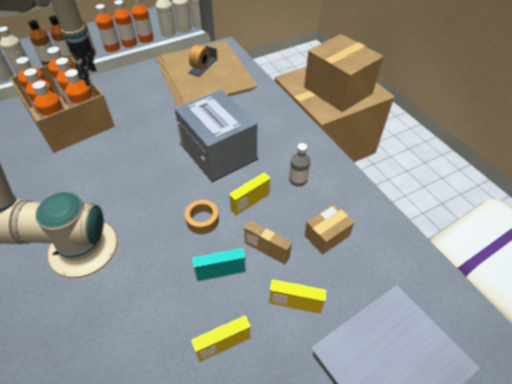

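View pics/top0.png

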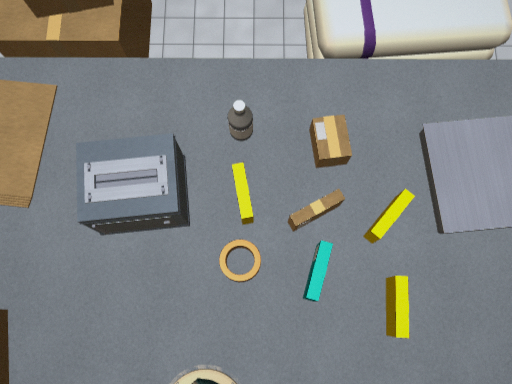

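```bash
python3 - <<'E'
import cv2,numpy as np
a=cv2.imread("pics/top0.png")[180:240,270:360]; b=cv2.imread("pics/side0.png")[210:270,230:320]; c=cv2.imread("pics/top0.png")[125:245,65:200]
cv2.imwrite("pics/crop.png",np.vstack([cv2.resize(a,(540,360),interpolation=2)[:290],cv2.resize(b,(540,360),interpolation=2)[:300]]))
cv2.imwrite("pics/box.png",cv2.resize(c,None,fx=5,fy=4.5,interpolation=2))
E
```

```text
(no output)
```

View pics/crop.png

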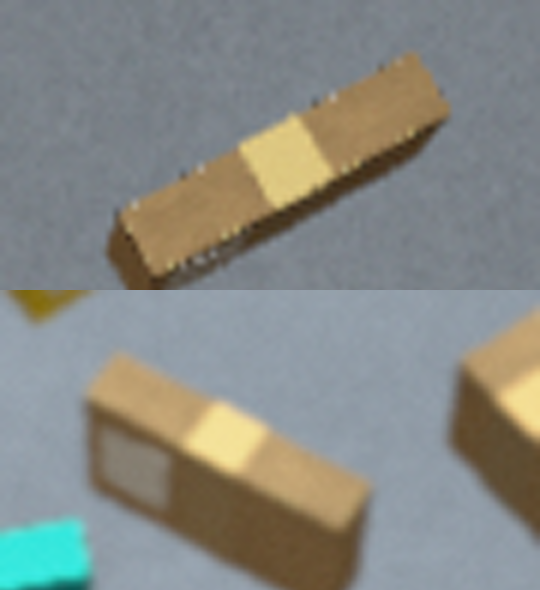

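View pics/box.png

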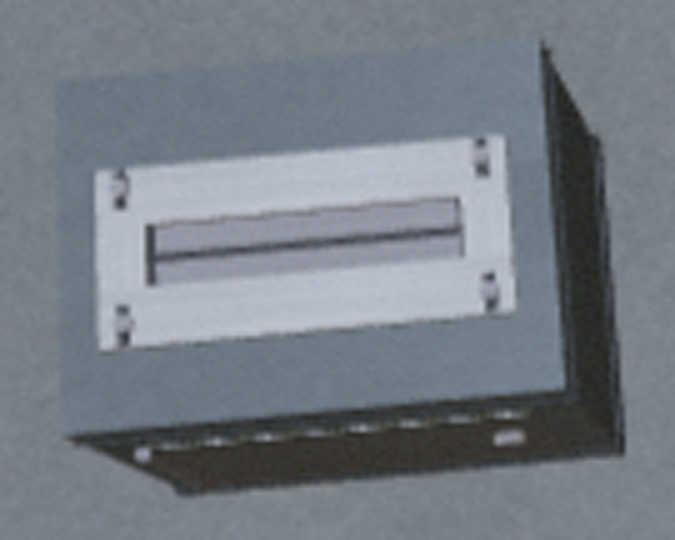

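The carton is the brown one with a tape band and label, at top (316,208) and side (268,242). The yellow ones at top (242,191), (392,214) and (402,306), and the turquoise one at (318,270), are look-alikes.

```bash
cat > h.py <<'E'
import numpy as np,cv2,pickle
from scipy.spatial.transform import Rotation as R
from scipy.optimize import least_squares
def proj(p,X):
    q=p["attitude"]; M=R.from_quat([q[1],q[2],q[3],q[0]]).as_matrix()
    c=(np.atleast_2d(X)-p["eye"])@M; uv=c@np.asarray(p["camera_matrix"]).T
    return uv[:,:2]/uv[:,2:]
def rect(x,y,a,z,L,W):  # L along local x, W local y
    s=np.array([[1,1],[1,-1],[-1,-1],[-1,1]])*[L/2,W/2]
    c,n=np.cos(a),np.sin(a)
    return np.c_[s@np.array([[c,n],[-n,c]])+[x,y],np.full(4,z)]
def fit(p,px,z,L,W,x0):
    px=np.array(px,float)
    r=least_squares(lambda v:(proj(p,rect(*v,z,L,W))-px).ravel(),x0)
    return r.x,np.round((proj(p,rect(*r.x,z,L,W))-px),1).tolist()
def unproj(p,uv,z):
    q=p["attitude"]; M=R.from_quat([q[1],q[2],q[3],q[0]]).as_matrix()
    d=M@np.linalg.inv(p["camera_matrix"])@[uv[0],uv[1],1]; e=np.array(p["eye"]); return e+d*(z-e[2])/d[2]
E
python3 - <<'E'
from h import *
p=pickle.load(open("top0.pkl","rb"))
print(unproj(p,(316,208),.09),unproj(p,(127,178),.184))
# carton top: order (+x+y),(+x-y),(-x-y),(-x+y) local; long axis: right-up px => world +x,-y
C=[(291.2,215),(338.7,188.7),(345,199.7),(296.3,226.7)]
C=[(x-.5,y-.5) for x,y in C]
for z in C: print(unproj(p,z,.09))
B=[(76,142.8),(173,133.9),(178.4,211.7),(79,222.1)]
print(fit(p,B,.18,.2,.24,[.3,.2,0]))
P=[(65+x/5-.5,125+y/4.5-.5) for x,y in [(95,168),(505,134),(517,310),(101,350)]]
print(fit(p,P,.184,.1,.2,[.3,.2,0]))
S=[(65+x/5-.5,125+y/4.5-.5) for x,y in [(147,226),(459,198),(464,256),(149,285)]]
print(fit(p,S,.184,.035,.153,[.3,.2,0]))
# carton: local x along image right-up
print(fit(p,[C[1],C[2],C[3],C[0]],.09,.15,.032,[.3,-.3,-.9]))
E
```

```text
[ 0.51223842 -0.28646593  0.09      ] [0.56392238 0.18250887 0.184     ]
[ 0.4947202  -0.22040465  0.09      ]
[ 0.56579626 -0.34627215  0.09      ]
[ 0.53609715 -0.36161858  0.09      ]
[ 0.46399549 -0.23312346  0.09      ]
(array([0.56816432, 0.18457131, 0.11274427]), [[0.4, 0.5], [0.2, -0.4], [0.4, -0.2], [-1.1, 0.1]])
(array([0.56458704, 0.1861939 , 0.10930411]), [[0.2, 0.5], [0.0, -0.1], [0.1, 0.0], [-0.3, -0.4]])
(array([0.5637264 , 0.1860997 , 0.11001754]), [[-0.3, -0.3], [0.4, -0.5], [0.2, 0.4], [-0.3, 0.4]])
(array([ 0.51518897, -0.29039087, -1.06064193]), [[0.7, 0.0], [0.8, -0.6], [-0.1, -0.2], [-1.3, 0.8]])
```

carry_out:
  rows:
    - [[1,1.2,-3.4,0,-0.027],[1,1.2,-3.4,0,-0.027],[1,1.2,-3.4,0,-0.027],[1,1.2,-3.4,0,-0.027],[1,1.2,-3.4,0,-0.027],[1,1.2,-3.4,0,-0.027],[1,1.2,-3.4,0,-0.027],[1,1.2,-3.4,0,-0.027],[1,1.2,-3.4,0,-0.027],[1,1.2,-3.4,0,-0.027],[1,1.2,-3.4,0,-0.027],[1,1.2,-3.4,0,-0.027]]

```text
clock: 1.8
position: [0.3776, 0.1162, 0.2316]
ee_rot: [0.0, 0.916, 0.402, 0.001]
contact_force: [0.6, -1.0, 1.1]
width: 0.0856
```

carry_out:
  rows:
    - [[1,1.2,-3.4,0,-0.027],[1,1.2,-3.4,0,-0.027],[1,1.2,-3.4,0,-0.027],[1,1.2,-3.4,0,-0.027],[1,1.2,-3.4,0,-0.027],[1,1.2,-3.4,0,-0.027],[1,1.2,-3.4,0,-0.027],[1,1.2,-3.4,0,-0.027],[1,1.2,-3.4,0,-0.027],[1,1.2,-3.4,0,-0.027],[1,0.6,-3.4,0,-0.027],[1,0,0,0,0]]

```text
clock: 3.0
position: [0.5043, -0.2609, 0.2308]
ee_rot: [0.001, 0.965, 0.261, 0.0]
contact_force: [0.6, 0.3, 0.4]
width: 0.0858
```

```bash
cat >> h.py <<'E'
def st():
    from rig import telemetry
    s=telemetry.get_state(); w,x,y,z=s["ee_rot"]; M=R.from_quat([x,y,z,w]).as_matrix()
    print("t",round(s["clock"],2),"pos",np.round(s["position"],4),"yawx",round(np.arctan2(M[1,0],M[0,0]),4),"zax",np.round(M[:,2],4),"F",np.round(s["contact_force"],2),"M",np.round(s["moment"],2),"w",round(s["width"],4)); return s
E
python3 -c "
from h import *
st()"
```

```text
t 3.0 pos [ 0.5043 -0.2609  0.2308] yawx 0.5282 zax [ 8.0e-04 -2.7e-03 -1.0e+00] F [0.57 0.3  0.44] M [-0.01 -0.03 -0.01] w 0.0858
```

carry_out:
  rows:
    - [[1,0.6,-1.5,-1,-0.01],[1,0.5,-1.4,-1,-0.01],[1,0,0,-1,0],[1,0,0,0,0],[1,0,0,0,0]]

```text
clock: 3.5
position: [0.5139, -0.2845, 0.2007]
ee_rot: [-0.001, 0.967, 0.254, -0.0]
contact_force: [-0.1, 1.2, -0.6]
width: 0.0854
```

```bash
python3 -c "
from h import *
st()
from rig import cams
for n in ('side','top'):
    p=cams.get_image(n);pickle.dump(p,open(n+'1.pkl','wb'))
    im=cv2.cvtColor(p['image'],cv2.COLOR_RGB2BGR)
    c=im[130:250,240:400] if n=='top' else im[150:280,190:350]
    cv2.imwrite('pics/%s1.png'%n,cv2.resize(c,None,fx=4,fy=4,interpolation=2))
"
```

```text
t 3.5 pos [ 0.5139 -0.2845  0.2007] yawx 0.5127 zax [-0.0013  0.0014 -1.    ] F [-0.08  1.19 -0.65] M [0.04 0.02 0.01] w 0.0854
```

View pics/side1.png

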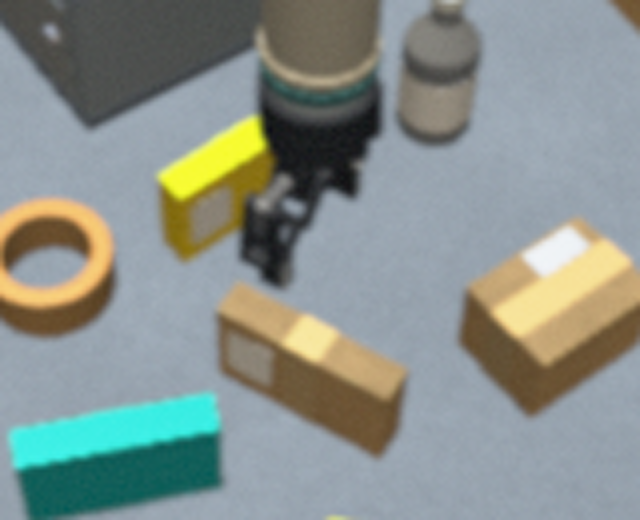

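View pics/top1.png

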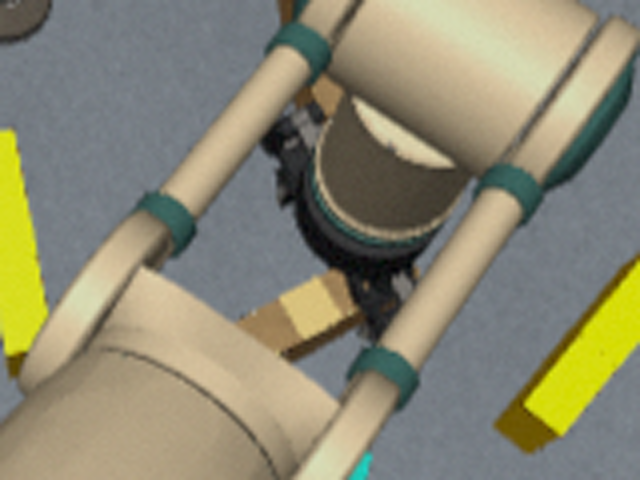

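```bash
python3 -c "
from h import *
p=pickle.load(open('side1.pkl','rb')); t=pickle.load(open('top1.pkl','rb'))
print(((proj(p,[[.5139,-.2845,.2007]])-[190,150]+.5)*4).round(), ((proj(t,[[.5139,-.2845,.2007]])-[240,130]+.5)*4).round())
print(((proj(p,rect(.515,-.290,-1.06,.09,.15,.032))-[190,150]+.5)*4).round())
S=[(406,372),(380,402),(219,310),(238,284)]
px=[(190+x/4-.5,150+y/4-.5) for x,y in S]
print(fit(p,px,.09,.15,.032,[.515,-.29,-1.06]))
"
```

```text
[[311. 247.]] [[327. 270.]]
[[410. 370.]
 [388. 401.]
 [217. 310.]
 [239. 281.]]
(array([ 0.51249396, -0.29003248, -1.08412807]), [[-0.0, 0.2], [0.9, 0.5], [-1.0, -0.1], [0.1, -0.7]])
```

carry_out:
  rows:
    - [[1,0,-0.55,-2,-0.012],[1,0,0,-2.5,0],[1,0,0,-2.5,0],[1,0,0,-2.5,0],[1,0,0,-2.5,0],[1,0,0,-1.5,0],[1,0,0,-0.8,0],[1,0,0,0,0],[1,0,0,0,0]]

```text
clock: 4.5
position: [0.515, -0.2912, 0.0593]
ee_rot: [0.001, 0.969, 0.248, 0.001]
contact_force: [0.2, 0.0, -0.1]
width: 0.0856
```

carry_out:
  rows:
    - [[-1,0,0,0,0],[-1,0,0,0,0],[-1,0,0,0,0],[-1,0,0,0,0],[-1,0,0,0,0],[-1,0,0,0,0],[-1,0,0,0,0],[-1,0,0,0,0]]
  force: 50

```text
clock: 5.3
position: [0.5147, -0.2911, 0.0589]
ee_rot: [0.0, 0.969, 0.247, 0.0]
contact_force: [0.4, 0.4, 5.9]
width: 0.0314
```

```bash
python3 -c "
from h import *
st()"
```

```text
t 5.3 pos [ 0.5147 -0.2911  0.0589] yawx 0.4999 zax [ 1.1e-03 -4.0e-04 -1.0e+00] F [0.43 0.39 5.91] M [ 0.15 -0.04 -0.05] w 0.0314
```

carry_out:
  rows:
    - [[-1,0,0,0.5,0],[-1,0,0,1.5,0],[-1,0,0,2.5,0],[-1,0,0,2.5,0],[-1,0,0,2.5,0],[-1,0,0,2.5,0],[-1,0,0,2.5,0],[-1,0,0,2.5,0],[-1,0,0,2.5,0],[-1,0,0,2,0],[-1,0,0,1,0],[-1,0,0,0,0]]

```text
clock: 6.5
position: [0.5146, -0.2913, 0.2842]
ee_rot: [0.001, 0.969, 0.247, 0.001]
contact_force: [-0.1, -0.2, -1.5]
width: 0.0317
```

carry_out:
  rows:
    - [[-1,0.1,1,0,-0.01],[-1,0.2,2,0,-0.02],[-1,0.3,3,0,-0.03],[-1,0.3,3,0,-0.03],[-1,0.3,3,0,-0.03],[-1,0.3,3,0,-0.03],[-1,0.3,3,0,-0.03],[-1,0.3,3,0,-0.03],[-1,0.3,3,0,-0.03],[-1,0.3,3,0,-0.02],[-1,0.3,3,0,-0.02],[-1,0.3,3,0,-0.02]]

```text
clock: 7.7
position: [0.546, 0.041, 0.2815]
ee_rot: [-0.0, 0.995, 0.099, -0.002]
contact_force: [0.7, -0.1, -0.3]
width: 0.0315
```

carry_out:
  rows:
    - [[-1,0.3,3,0,-0.02],[-1,0.3,3,0,-0.02],[-1,0.3,3,0,-0.02],[-1,0.3,3,0,-0.02],[-1,0.2,1.7,0,-0.02],[-1,0.1,1,0,-0.02],[-1,0,0,0,0],[-1,0,0,0,0],[-1,0,0,0,0]]

```text
clock: 8.6
position: [0.5618, 0.1855, 0.2827]
ee_rot: [0.0, 0.999, 0.04, -0.001]
contact_force: [-0.7, -0.2, -1.7]
width: 0.0318
```

```bash
python3 -c "
from h import *
st()
from rig import cams
for n in ('side','top'):
    p=cams.get_image(n);pickle.dump(p,open(n+'2.pkl','wb'))
    im=cv2.cvtColor(p['image'],cv2.COLOR_RGB2BGR)
    c=im[110:250,50:230] if n=='top' else im[50:190,140:300]
    cv2.imwrite('pics/%s2.png'%n,cv2.resize(c,None,fx=4,fy=4,interpolation=2))
"
```

```text
t 8.6 pos [0.5618 0.1855 0.2827] yawx 0.0797 zax [-1.4e-03 -7.0e-04 -1.0e+00] F [-0.66 -0.24 -1.67] M [-0.01  0.03  0.02] w 0.0318
```

View pics/side2.png

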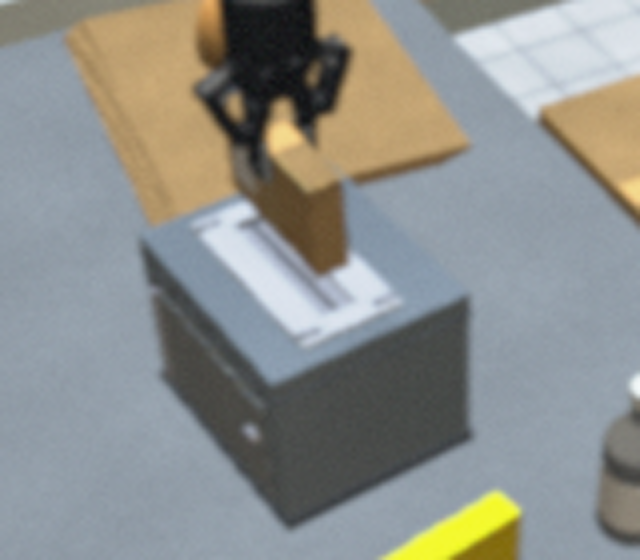

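View pics/top2.png

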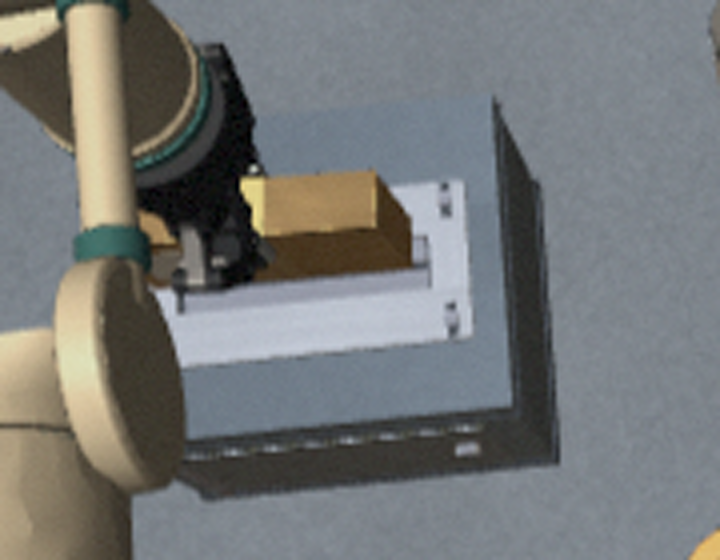

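```bash
cat > e.py <<'E'
from h import *
t=pickle.load(open('top2.pkl','rb'));s=pickle.load(open('side2.pkl','rb'))
T=np.array([.5618,.1855,.2827]); zb=T[2]-.0590
def u(p,off,a,z):
    w=unproj(p,(off[0]+a[0]/4-.5,off[1]+a[1]/4-.5),z)
    c,n=np.cos(.11),np.sin(.11); d=w-[.5637,.1861,0]
    return np.round([c*d[0]+n*d[1],-n*d[0]+c*d[1]],4), w.round(4)
for a in [(412,264)]: print('bot',u(t,(50,110),a,zb))
for a in [(375,171),(379,231)]: print('top',u(t,(50,110),a,zb+.09))
for a in [(431,287),(427,236)]: print('slot',u(t,(50,110),a,.184))
print('plate',[u(t,(50,110),a,.184) for a in [(462,180),(471,335)]])
print('SIDE')
for a in [(347,262),(315,275)]: print('bot',u(s,(140,50),a,zb))
for a in [(344,178),(303,195)]: print('top',u(s,(140,50),a,zb+.09))
for a in [(355,297),(330,310),(238,224),(262,217)]: print('slot',u(s,(140,50),a,.184))
print('plate',[u(s,(140,50),a,.184) for a in [(402,300),(303,346),(192,221),(258,200)]])
print('box',[u(s,(140,50),a,.18) for a in [(468,297),(278,386),(142,238)]])
E
python3 e.py
```

```text
bot (array([-0.0132, -0.0734]), array([0.5587, 0.1117, 0.2237]))
top (array([ 0.0122, -0.0747]), array([0.584 , 0.1132, 0.3137]))
top (array([-0.0219, -0.0752]), array([0.5501, 0.109 , 0.3137]))
slot (array([-0.0161, -0.076 ]), array([0.556 , 0.1088, 0.184 ]))
slot (array([ 0.0164, -0.0754]), array([0.5883, 0.113 , 0.184 ]))
plate [(array([ 0.0501, -0.0987]), array([0.6243, 0.0935, 0.184 ])), (array([-0.0486, -0.0982]), array([0.5262, 0.0831, 0.184 ]))]
SIDE
bot (array([ 0.0127, -0.0681]), array([0.5838, 0.1198, 0.2237]))
bot (array([-0.0183, -0.067 ]), array([0.5529, 0.1175, 0.2237]))
top (array([ 0.0117, -0.0745]), array([0.5835, 0.1134, 0.3137]))
top (array([-0.0266, -0.0744]), array([0.5454, 0.1092, 0.3137]))
slot (array([ 0.0175, -0.0695]), array([0.5887, 0.1189, 0.184 ]))
slot (array([-0.0092, -0.0715]), array([0.5624, 0.114 , 0.184 ]))
slot (array([-0.016 ,  0.0762]), array([0.5394, 0.2601, 0.184 ]))
slot (array([0.007 , 0.0724]), array([0.5627, 0.2589, 0.184 ]))
plate [(array([ 0.0487, -0.0961]), array([0.6227, 0.0959, 0.184 ])), (array([-0.0519, -0.0972]), array([0.5228, 0.0838, 0.184 ])), (array([-0.0482,  0.104 ]), array([0.5043, 0.2842, 0.184 ])), (array([0.0165, 0.0962]), array([0.5696, 0.2835, 0.184 ]))]
box [(array([ 0.1004, -0.1218]), array([0.6769, 0.0761, 0.18  ])), (array([-0.092 , -0.1231]), array([0.4858, 0.0536, 0.18  ])), (array([-0.0951,  0.1134]), array([0.4567, 0.2883, 0.18  ]))]
```

carry_out:
  rows:
    - [[-1,0.1,0,0,0.015],[-1,0.1,0,-1,0.015],[-1,0,0,-1,0],[-1,0,0,-1,0],[-1,0,0,-0.4,0],[-1,0,0,0,0],[-1,0,0,0,0],[-1,0,0,0,0]]

```text
clock: 9.5
position: [0.5646, 0.1862, 0.2498]
ee_rot: [-0.0, 0.998, 0.055, 0.001]
contact_force: [-0.1, 0.2, -0.7]
width: 0.0315
```

```bash
cat > look.py <<'E'
from h import *
import sys
k=sys.argv[1]
st()
from rig import cams
for n in ('side','top'):
    p=cams.get_image(n);pickle.dump(p,open(n+k+'.pkl','wb'))
    im=cv2.cvtColor(p['image'],cv2.COLOR_RGB2BGR)
    c=im[130:230,80:200] if n=='top' else im[70:170,170:270]
    cv2.imwrite('pics/%s%s.png'%(n,k),cv2.resize(c,None,fx=6,fy=6,interpolation=2))
E
python3 look.py 3
```

```text
t 9.5 pos [0.5646 0.1862 0.2498] yawx 0.1101 zax [ 1.1e-03  2.0e-04 -1.0e+00] F [-0.06  0.19 -0.66] M [-0.01 -0.03  0.03] w 0.0315
```

View pics/side3.png

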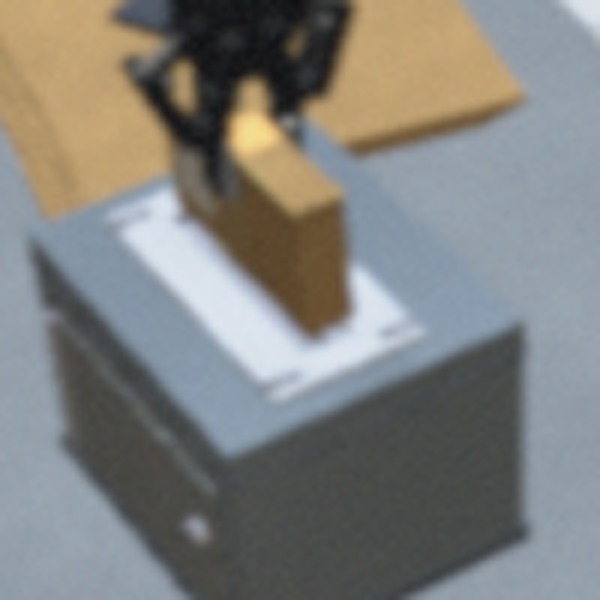

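View pics/top3.png

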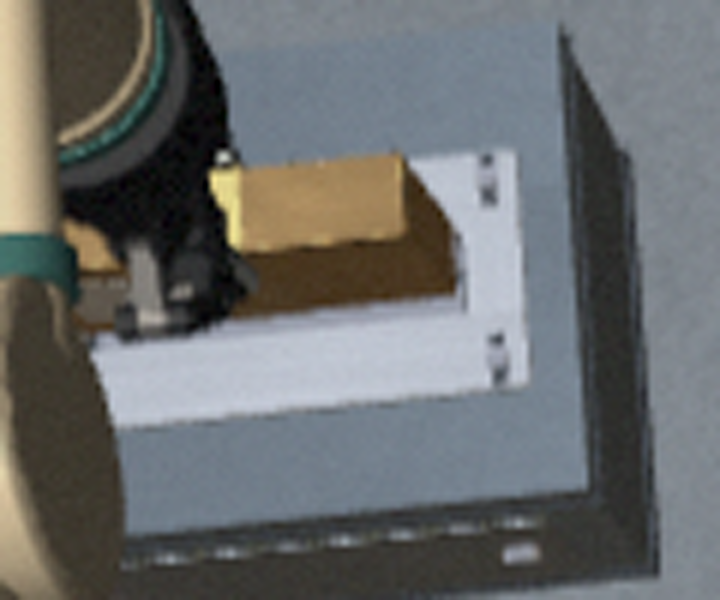

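```bash
python3 - <<'E'
from h import *
a=cv2.cvtColor(pickle.load(open('top3.pkl','rb'))['image'],cv2.COLOR_RGB2BGR)[160:200,125:175]
b=cv2.cvtColor(pickle.load(open('top0.pkl','rb'))['image'],cv2.COLOR_RGB2BGR)[160:200,125:175]
f=lambda i:cv2.resize(i,None,fx=14,fy=7*1.0*2,interpolation=0)[:,:]
v=np.vstack([cv2.resize(a,(750,295),interpolation=0),cv2.resize(b,(750,295),interpolation=0)]) 
cv2.imwrite('pics/z3.png',v)
from h import *
p=pickle.load(open('top3.pkl','rb'))
print(proj(p,rect(.5637,.1861,.11,.184,.035,.153)).round(1).tolist())
print(proj(p,rect(.5646,.1862,.11,.1908,.032,.15)).round(1).tolist())
E
```

```text
[[93.6, 174.4], [156.7, 168.0], [157.5, 181.8], [94.0, 188.2]]
[[93.3, 173.7], [155.5, 167.5], [156.2, 180.1], [93.6, 186.5]]
```

View pics/z3.png

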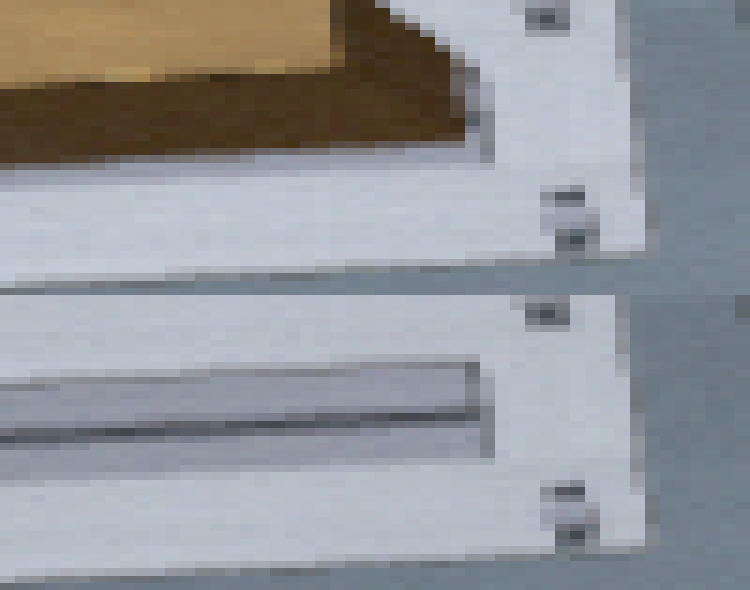

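```bash
python3 - <<'E'
from h import *
p=pickle.load(open('top3.pkl','rb'));s=pickle.load(open('side3.pkl','rb'))
for z in (.1908,.2808): print(proj(p,rect(.5646,.1862,.11,z,.032,.15)).round(1)[1:3].tolist(), proj(s,rect(.5646,.1862,.11,z,.032,.15)).round(1).tolist())
print('slot',proj(s,rect(.5637,.1861,.11,.184,.035,.153)).round(1).tolist())
print('plate',proj(s,rect(.5637,.1861,.11,.184,.1,.2)).round(1).tolist())
c=lambda f,y,x:cv2.cvtColor(pickle.load(open(f,'rb'))['image'],cv2.COLOR_RGB2BGR)[y:y+40,x:x+50]
v=np.vstack([cv2.resize(c('side3.pkl',100,200),(750,295),interpolation=0),cv2.resize(c('side0.pkl',100,200),(750,295),interpolation=0)])
cv2.imwrite('pics/z3s.png',v)
E
```

```text
[[155.5, 167.5], [156.2, 180.1]] [[206.8, 100.9], [228.9, 123.2], [221.0, 126.7], [199.2, 104.1]]
[[146.8, 155.2], [147.6, 168.8]] [[204.4, 79.7], [227.5, 101.9], [219.2, 105.4], [196.4, 82.9]]
slot [[206.9, 102.1], [229.3, 124.8], [220.7, 128.7], [198.6, 105.6]]
plate [[211.3, 95.8], [240.9, 125.0], [216.2, 136.2], [187.6, 105.5]]
```

View pics/z3s.png

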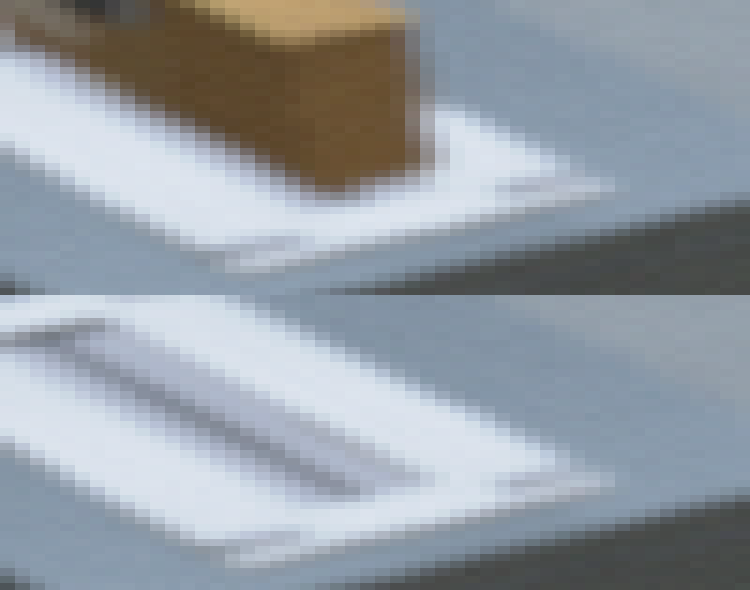

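carry_out:
  rows:
    - [[-1,-0.15,0,0,0],[-1,0,0,-0.2,0],[-1,0,0,-0.2,0],[-1,0,0,-0.1,0],[-1,0,0,-0.05,0],[-1,0,0,0,0]]

```text
clock: 10.2
position: [0.5628, 0.1861, 0.2436]
ee_rot: [0.0, 0.998, 0.055, -0.0]
contact_force: [-0.4, -0.0, -1.1]
width: 0.0314
```

carry_out:
  rows:
    - [[-1,0,0,-0.05,0],[-1,0,0,-0.05,0],[-1,0,0,0,0]]

```text
clock: 10.5
position: [0.5628, 0.1861, 0.2428]
ee_rot: [0.0, 0.998, 0.055, 0.0]
contact_force: [-0.3, -0.0, -1.4]
width: 0.0314
```

carry_out:
  rows:
    - [[-1,0,0,-0.05,0],[-1,0,0,-0.05,0],[-1,0,0,0,0]]

```text
clock: 10.8
position: [0.5629, 0.1861, 0.2421]
ee_rot: [-0.0, 0.998, 0.055, 0.0]
contact_force: [-0.1, 0.1, -0.2]
width: 0.0311
```

carry_out:
  rows:
    - [[-1,0,0,-0.05,0],[-1,0,0,-0.05,0],[-1,0,0,0,0]]

```text
clock: 11.1
position: [0.5629, 0.1863, 0.2418]
ee_rot: [-0.0, 0.998, 0.055, 0.001]
contact_force: [-0.8, 1.3, 4.7]
width: 0.0307
```

```bash
python3 look.py 4
```

```text
t 11.1 pos [0.5629 0.1863 0.2418] yawx 0.1101 zax [ 1.1e-03  5.0e-04 -1.0e+00] F [-0.76  1.32  4.71] M [-0.03  0.24 -0.05] w 0.0307
```

carry_out:
  rows:
    - [[-1,0,0,0.1,0],[-1,0,0,0.1,0],[-1,0,0,0,0]]

```text
clock: 11.5
position: [0.5628, 0.1859, 0.2423]
ee_rot: [0.0, 0.998, 0.055, -0.0]
contact_force: [-0.2, -0.5, -2.0]
width: 0.0313
```

```bash
python3 -c "
from h import *
st()
a=cv2.cvtColor(pickle.load(open('top4.pkl','rb'))['image'],cv2.COLOR_RGB2BGR)[160:200,125:175]
b=cv2.cvtColor(pickle.load(open('side4.pkl','rb'))['image'],cv2.COLOR_RGB2BGR)[100:140,195:245]
cv2.imwrite('pics/z4.png',np.vstack([cv2.resize(x,(750,295),interpolation=0) for x in (a,b)]))
"
```

```text
t 11.5 pos [0.5628 0.1859 0.2423] yawx 0.11 zax [-5.e-04 -4.e-04 -1.e+00] F [-0.19 -0.54 -1.97] M [-0.04 -0.04 -0.04] w 0.0313
```

View pics/z4.png

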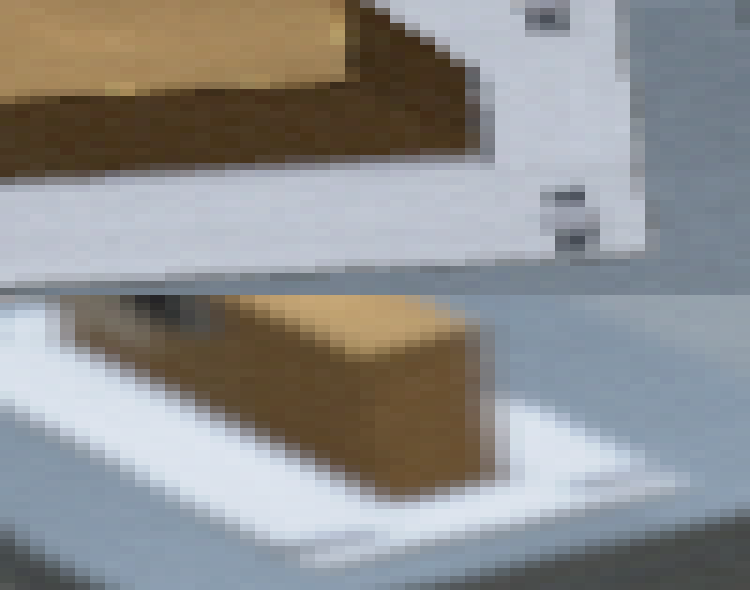

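carry_out:
  rows:
    - [[-1,-0.1,0,0.05,0],[-1,0,0,0,0],[-1,0,0,-0.05,0],[-1,0,0,-0.05,0],[-1,0,0,-0.05,0],[-1,0,0,0,0]]

```text
clock: 12.1
position: [0.5618, 0.1861, 0.2417]
ee_rot: [0.0, 0.998, 0.055, -0.0]
contact_force: [-0.2, -0.1, -1.1]
width: 0.0314
```

```bash
python3 -c "
from h import *
st()"
```

```text
t 12.1 pos [0.5618 0.1861 0.2417] yawx 0.1101 zax [-1.e-04 -1.e-04 -1.e+00] F [-0.2  -0.1  -1.06] M [ 0.01 -0.05  0.  ] w 0.0314
```

carry_out:
  rows:
    - [[-1,0,0,-0.05,0],[-1,0,0,0,0]]

```text
clock: 12.3
position: [0.5618, 0.1861, 0.2413]
ee_rot: [0.0, 0.998, 0.055, 0.0]
contact_force: [-0.2, 0.1, -0.9]
width: 0.0315
```

carry_out:
  rows:
    - [[-1,0,0,-0.05,0],[-1,0,0,0,0]]

```text
clock: 12.5
position: [0.5618, 0.1861, 0.2408]
ee_rot: [0.0, 0.998, 0.055, -0.0]
contact_force: [0.4, 0.1, -1.1]
width: 0.0314
```

```bash
python3 -c "
from h import *
st()"
```

```text
t 12.5 pos [0.5618 0.1861 0.2408] yawx 0.11 zax [-0. -0. -1.] F [ 0.42  0.06 -1.11] M [ 0.   -0.03 -0.02] w 0.0314
```

carry_out:
  rows:
    - [[-1,-0.08,0,0,0],[-1,0,0,-0.05,0],[-1,0,0,-0.05,0],[-1,0,0,0,0]]

```text
clock: 12.9
position: [0.561, 0.1861, 0.2397]
ee_rot: [0.0, 0.998, 0.055, -0.0]
contact_force: [0.2, -0.6, -1.3]
width: 0.0314
```

carry_out:
  rows:
    - [[-1,0,0,-0.05,0],[-1,0,0,-0.05,0],[-1,0,0,0,0]]

```text
clock: 13.2
position: [0.561, 0.1861, 0.2387]
ee_rot: [0.0, 0.998, 0.055, -0.0]
contact_force: [-1.3, -0.3, -1.8]
width: 0.0315
```

```bash
python3 -c "
from h import *
st()"
```

```text
t 13.2 pos [0.561  0.1861 0.2387] yawx 0.11 zax [-1.e-04 -1.e-04 -1.e+00] F [-1.25 -0.33 -1.78] M [-0.    0.05 -0.06] w 0.0315
```

carry_out:
  rows:
    - [[-1,0,0,-0.1,0],[-1,0,0,-0.1,0],[-1,0,0,-0.05,0]]

```text
clock: 13.5
position: [0.561, 0.1861, 0.2364]
ee_rot: [-0.0, 0.998, 0.055, 0.0]
contact_force: [0.6, -0.2, 1.0]
width: 0.0312
```

carry_out:
  rows:
    - [[-1,0,0,-0.1,0],[-1,0,0,-0.1,0]]

```text
clock: 13.7
position: [0.5611, 0.1861, 0.2353]
ee_rot: [-0.0, 0.998, 0.055, 0.0]
contact_force: [-1.7, 0.0, 6.7]
width: 0.0315
```

carry_out:
  rows:
    - [[-1,0,0,-0.1,0],[-1,0,0,-0.1,0]]

```text
clock: 13.9
position: [0.5611, 0.1861, 0.2341]
ee_rot: [-0.0, 0.998, 0.055, 0.001]
contact_force: [-2.7, -0.1, 9.3]
width: 0.0314
```

```bash
python3 -c "
from h import *
st()"
```

```text
t 13.9 pos [0.5611 0.1861 0.2341] yawx 0.11 zax [ 1.8e-03  3.0e-04 -1.0e+00] F [-2.65 -0.12  9.34] M [-0.12  0.56 -0.07] w 0.0314
```

carry_out:
  rows:
    - [[-1,-0.06,0,0,0],[-1,0,0,-0.05,0],[-1,0,0,0,0]]

```text
clock: 14.2
position: [0.561, 0.1861, 0.2339]
ee_rot: [-0.0, 0.998, 0.055, 0.002]
contact_force: [-2.7, -0.6, 8.3]
width: 0.0313
```

```bash
python3 -c "
from h import *
st()"
```

```text
t 14.2 pos [0.561  0.1861 0.2339] yawx 0.11 zax [ 3.1e-03  4.0e-04 -1.0e+00] F [-2.72 -0.62  8.31] M [-0.09  0.38 -0.06] w 0.0313
```

carry_out:
  rows:
    - [[-1,0,0,0,0],[-1,0,0,0,0],[-1,0,0,0,0]]

```text
clock: 14.5
position: [0.561, 0.1861, 0.2339]
ee_rot: [-0.0, 0.998, 0.055, 0.002]
contact_force: [-1.7, -0.3, 7.8]
width: 0.0312
```

```bash
python3 -c "
from h import *
st()"; python3 look.py 5
```

```text
t 14.5 pos [0.561  0.1861 0.2339] yawx 0.1099 zax [ 3.1e-03  4.0e-04 -1.0e+00] F [-1.73 -0.33  7.83] M [-0.12  0.42 -0.02] w 0.0312
t 14.5 pos [0.561  0.1861 0.2339] yawx 0.1099 zax [ 3.1e-03  4.0e-04 -1.0e+00] F [-1.73 -0.33  7.83] M [-0.12  0.42 -0.02] w 0.0312
```

View pics/top5.png

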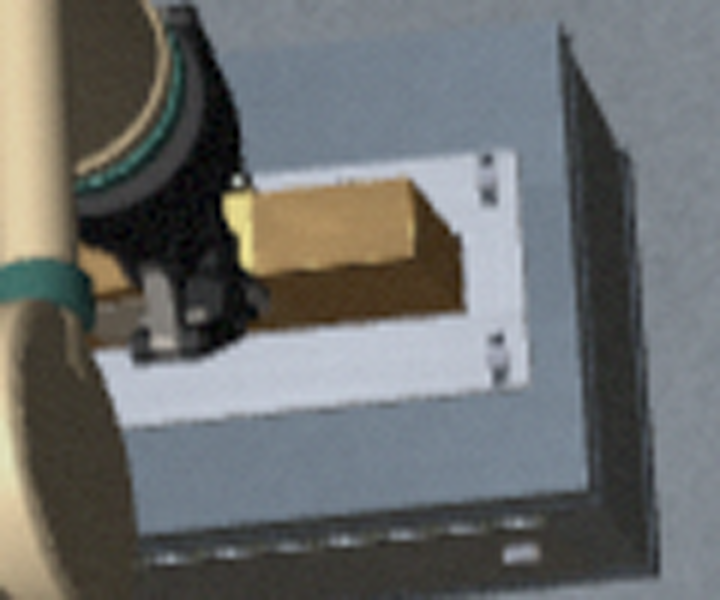

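View pics/side5.png

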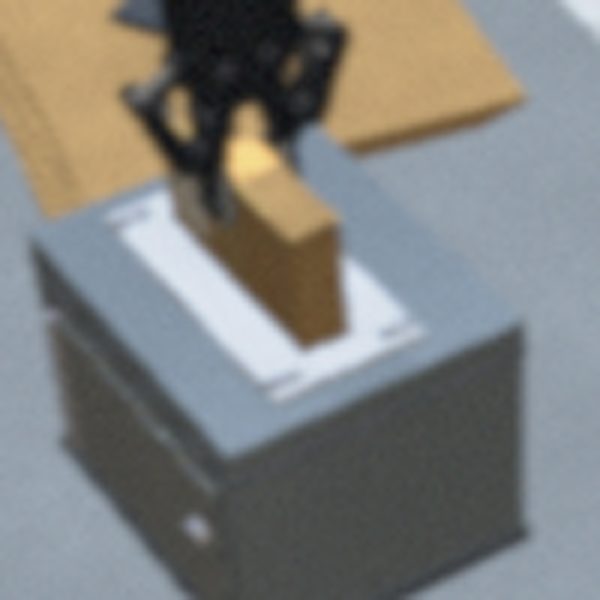

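carry_out:
  rows:
    - [[-1,0.03,0,0,0],[-1,0,0,-0.1,0],[-1,0,0,0,0]]

```text
clock: 14.9
position: [0.5612, 0.1861, 0.2331]
ee_rot: [-0.0, 0.998, 0.055, 0.002]
contact_force: [-1.9, -0.5, 9.0]
width: 0.0311
```

```bash
python3 -c "
from h import *
st()"
```

```text
t 14.9 pos [0.5612 0.1861 0.2331] yawx 0.1098 zax [ 3.e-03  5.e-04 -1.e+00] F [-1.89 -0.53  9.04] M [-0.12  0.46 -0.06] w 0.0311
```

carry_out:
  rows:
    - [[-1,0,0,-0.1,0],[-1,0,0,-0.1,0],[-1,0,0,0,0]]

```text
clock: 15.2
position: [0.5617, 0.1862, 0.2315]
ee_rot: [-0.0, 0.998, 0.055, 0.002]
contact_force: [-1.8, -0.6, 10.8]
width: 0.0313
```

carry_out:
  rows:
    - [[-1,0,0,-0.1,0],[-1,0,0,-0.1,0],[-1,0,0,0,0]]

```text
clock: 15.5
position: [0.5621, 0.1862, 0.2298]
ee_rot: [-0.0, 0.999, 0.055, 0.003]
contact_force: [-1.5, -1.1, 11.4]
width: 0.0313
```

```bash
python3 -c "
from h import *
st()"
```

```text
t 15.5 pos [0.5621 0.1862 0.2298] yawx 0.1093 zax [ 5.5e-03  9.0e-04 -1.0e+00] F [-1.51 -1.09 11.41] M [-0.22  0.22 -0.24] w 0.0313
```

carry_out:
  rows:
    - [[-1,-0.1,0,-0.1,0],[-1,0,0,-0.1,0],[-1,0,0,0,0]]

```text
clock: 15.8
position: [0.5613, 0.1862, 0.2275]
ee_rot: [-0.0, 0.999, 0.055, 0.003]
contact_force: [-0.6, -1.4, 10.0]
width: 0.0316
```

```bash
python3 -c "
from h import *
st()"
```

```text
t 15.8 pos [0.5613 0.1862 0.2275] yawx 0.1092 zax [ 5.7e-03  8.0e-04 -1.0e+00] F [-0.64 -1.38  9.95] M [-0.1   0.01 -0.3 ] w 0.0316
```

carry_out:
  rows:
    - [[-1,0,0,-0.1,0],[-1,0,0,-0.1,0],[-1,0,0,-0.1,0],[-1,0,0,-0.1,0]]

```text
clock: 16.2
position: [0.561, 0.1862, 0.2227]
ee_rot: [-0.0, 0.999, 0.054, 0.002]
contact_force: [-0.3, -1.3, 5.7]
width: 0.0315
```

```bash
python3 -c "
from h import *
st()"
```

```text
t 16.2 pos [0.561  0.1862 0.2227] yawx 0.109 zax [ 4.5e-03  9.0e-04 -1.0e+00] F [-0.28 -1.33  5.71] M [ 0.01  0.   -0.32] w 0.0315
```

carry_out:
  rows:
    - [[-1,0,0,-0.1,-0.003],[-1,0,0,-0.2,0],[-1,0,0,-0.2,0],[-1,0,0,-0.2,0]]

```text
clock: 16.6
position: [0.5604, 0.1861, 0.2141]
ee_rot: [-0.0, 0.999, 0.053, 0.001]
contact_force: [2.0, -0.7, 1.2]
width: 0.0317
```

```bash
python3 -c "
from h import *
st()"
```

```text
t 16.6 pos [0.5604 0.1861 0.2141] yawx 0.1066 zax [ 2.e-03  4.e-04 -1.e+00] F [ 1.99 -0.71  1.2 ] M [ 0.09 -0.23 -0.2 ] w 0.0317
```

carry_out:
  rows:
    - [[-1,0.05,0,-0.2,-0.002],[-1,0,0,-0.2,0],[-1,0,0,-0.2,0],[-1,0,0,-0.2,0]]

```text
clock: 17.0
position: [0.5606, 0.1861, 0.2057]
ee_rot: [-0.0, 0.999, 0.052, 0.0]
contact_force: [1.6, 0.8, 2.4]
width: 0.0313
```

carry_out:
  rows:
    - [[-1,0,0,-0.2,0],[-1,0,0,-0.2,0],[-1,0,0,-0.2,0],[-1,0,0,0,0]]

```text
clock: 17.4
position: [0.5608, 0.1861, 0.1996]
ee_rot: [-0.0, 0.999, 0.052, 0.001]
contact_force: [3.3, 0.1, 1.1]
width: 0.0317
```

```bash
python3 -c "
from h import *
st()"; python3 look.py 6
```

```text
t 17.4 pos [0.5608 0.1861 0.1996] yawx 0.105 zax [ 1.1e-03  2.0e-04 -1.0e+00] F [3.35 0.12 1.13] M [ 0.13 -0.64 -0.13] w 0.0317
t 17.4 pos [0.5608 0.1861 0.1996] yawx 0.105 zax [ 1.1e-03  2.0e-04 -1.0e+00] F [3.35 0.12 1.13] M [ 0.13 -0.64 -0.13] w 0.0317
```

View pics/side6.png

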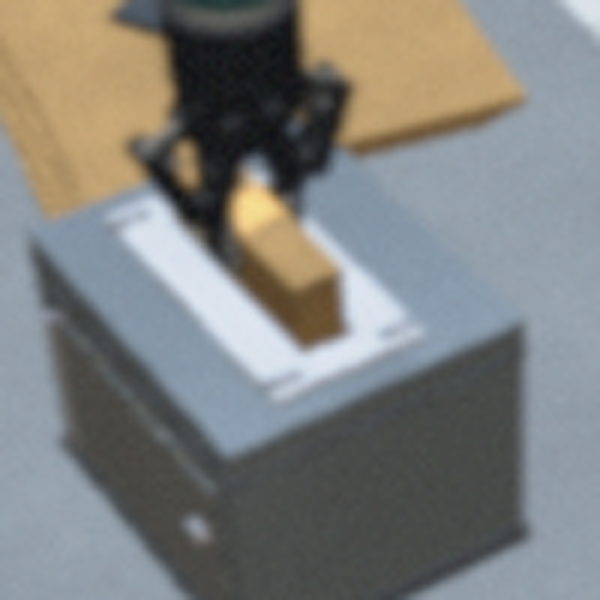

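carry_out:
  rows:
    - [[-1,0.08,0,0,-0.002],[-1,0,0,-0.2,0],[-1,0,0,-0.2,0],[-1,0,0,-0.2,0],[-1,0,0,-0.15,0],[-1,0,0,0,0]]

```text
clock: 18.1
position: [0.5609, 0.186, 0.192]
ee_rot: [0.0, 0.999, 0.052, -0.0]
contact_force: [2.1, 0.6, 1.1]
width: 0.0313
```

```bash
python3 -c "
from h import *
st()"
```

```text
t 18.1 pos [0.5609 0.186  0.192 ] yawx 0.103 zax [-2.e-04 -2.e-04 -1.e+00] F [2.08 0.58 1.08] M [ 0.1  -0.42  0.04] w 0.0313
```

carry_out:
  rows:
    - [[1,0,0,0,0],[1,0,0,0,0],[1,0,0,0,0],[1,0,0,0,0],[1,0,0,0,0],[1,0,0,0,0],[1,0,0,1,0],[1,0,0,2,0],[1,0,0,2,0],[1,0,0,0.5,0],[-1,0,0,0,0],[-1,0,0,0,0]]

```text
clock: 19.3
position: [0.5606, 0.1859, 0.2467]
ee_rot: [0.0, 0.999, 0.051, -0.001]
contact_force: [-0.6, -0.1, -0.8]
width: 0.0593
```

carry_out:
  rows:
    - [[-1,0,0,0,0],[-1,0,0,0,0],[-1,0,0,0,0],[-1,0,0,0,0],[-1,0,0,0,0],[-1,0,0,0,0],[-1,0,0,0,0],[-1,0,0,0,0]]

```text
clock: 20.1
position: [0.561, 0.1861, 0.2474]
ee_rot: [-0.0, 0.999, 0.051, 0.0]
contact_force: [0.9, 0.3, 0.1]
width: 0.0001
```

```bash
python3 look.py 7
```

```text
t 20.1 pos [0.561  0.1861 0.2474] yawx 0.103 zax [ 2.e-04  0.e+00 -1.e+00] F [0.94 0.27 0.14] M [-0.    0.05 -0.01] w 0.0001
```

View pics/side7.png

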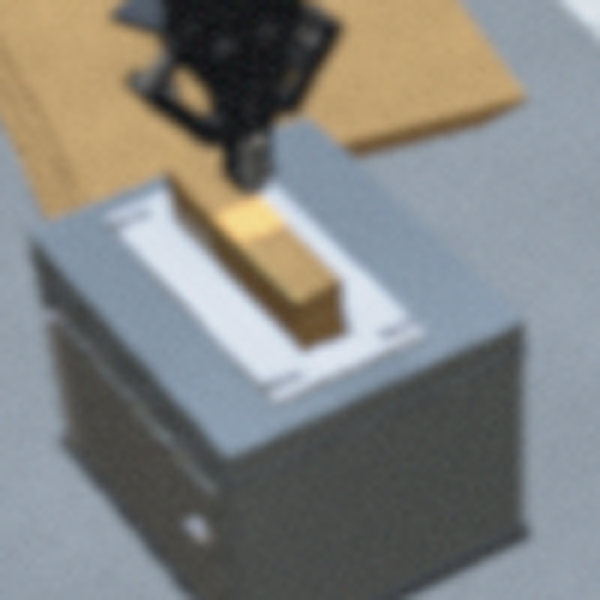

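View pics/top7.png

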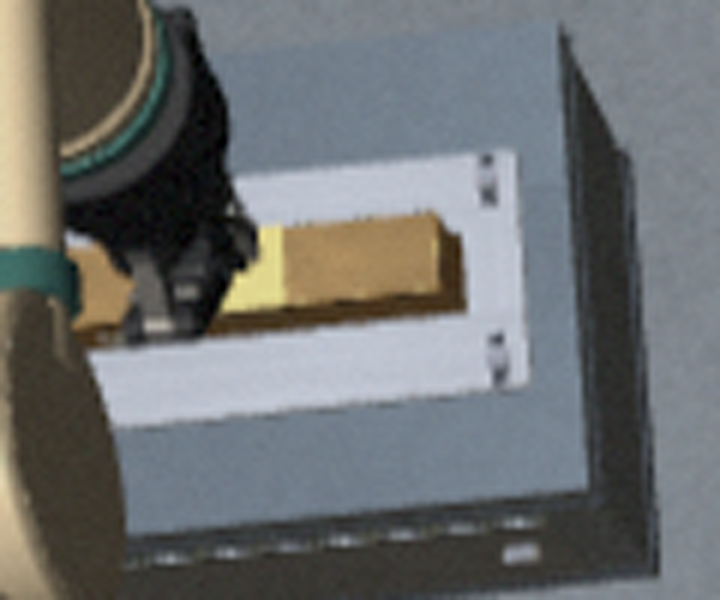

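carry_out:
  rows:
    - [[-1,0.03,0,-0.5,0],[-1,0,0,-0.5,0],[-1,0,0,-0.5,0],[-1,0,0,-0.5,0],[-1,0,0,-0.2,0],[-1,0,0,-0.2,0],[-1,0,0,-0.2,0]]

```text
clock: 20.9
position: [0.5617, 0.1861, 0.2216]
ee_rot: [-0.0, 0.999, 0.051, 0.001]
contact_force: [0.1, -0.7, 1.7]
width: -0.0002
```

carry_out:
  rows:
    - [[-1,0,0,-0.2,0],[-1,0,0,-0.2,0],[-1,0,0,-0.2,0],[-1,0,0,-0.2,0],[-1,0,0,-0.2,0]]

```text
clock: 21.4
position: [0.5614, 0.1861, 0.2112]
ee_rot: [-0.0, 0.999, 0.051, 0.0]
contact_force: [1.1, -0.6, 2.1]
width: -0.0
```

```bash
python3 look.py 8
```

```text
t 21.4 pos [0.5614 0.1861 0.2112] yawx 0.103 zax [ 3.e-04  0.e+00 -1.e+00] F [ 1.1  -0.6   2.12] M [ 0.01 -0.04 -0.03] w -0.0
```

View pics/side8.png

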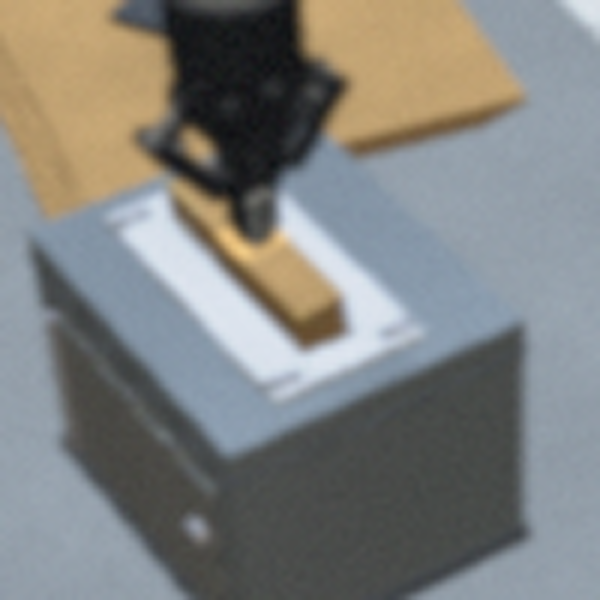

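Moving down evenly with small force; keep going.

carry_out:
  rows:
    - [[-1,0,0,-0.2,0],[-1,0,0,-0.2,0],[-1,0,0,-0.2,0],[-1,0,0,-0.2,0],[-1,0,0,-0.2,0],[-1,0,0,-0.2,0]]

```text
clock: 22.1
position: [0.5615, 0.1861, 0.1992]
ee_rot: [-0.0, 0.999, 0.051, 0.0]
contact_force: [-0.3, -0.1, 2.0]
width: 0.0002
```

carry_out:
  rows:
    - [[-1,0,0,-0.2,0],[-1,0,0,-0.2,0],[-1,0,0,-0.2,0],[-1,0,0,-0.2,0],[-1,0,0,-0.2,0]]

```text
clock: 22.6
position: [0.5618, 0.1861, 0.1894]
ee_rot: [-0.0, 0.999, 0.051, 0.001]
contact_force: [2.0, 0.1, 2.3]
width: -0.0004
```

```bash
python3 look.py 9
```

```text
t 22.6 pos [0.5618 0.1861 0.1894] yawx 0.103 zax [ 1.2e-03  2.0e-04 -1.0e+00] F [1.96 0.13 2.34] M [ 0.05 -0.32  0.05] w -0.0004
```

View pics/side9.png

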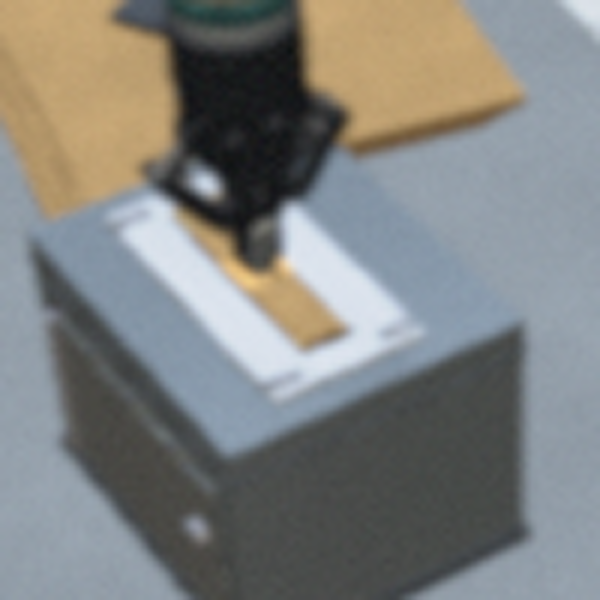

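View pics/top9.png

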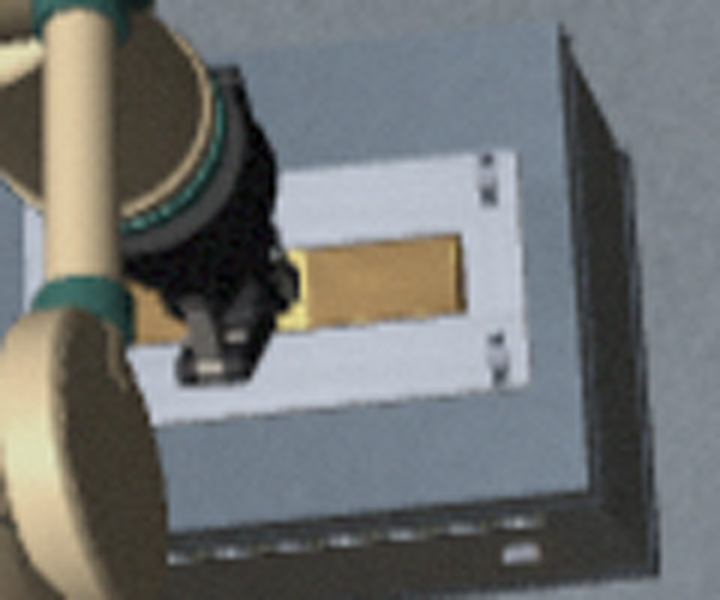

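carry_out:
  rows:
    - [[-1,-0.03,0,-0.2,0],[-1,0,0,-0.2,0],[-1,0,0,-0.2,0],[-1,0,0,-0.2,0]]

```text
clock: 23.1
position: [0.5612, 0.1861, 0.1812]
ee_rot: [-0.0, 0.999, 0.051, 0.0]
contact_force: [1.6, -0.6, 2.1]
width: -0.0001
```

carry_out:
  rows:
    - [[-1,0,0,-0.2,0],[-1,0,0,-0.2,0],[-1,0,0,-0.2,0],[-1,0,0,-0.2,0]]

```text
clock: 23.5
position: [0.5607, 0.186, 0.173]
ee_rot: [0.0, 0.999, 0.051, -0.0]
contact_force: [0.1, -0.1, 2.5]
width: -0.0003
```

```bash
python3 look.py 10
```

```text
t 23.5 pos [0.5607 0.186  0.173 ] yawx 0.103 zax [-7.e-04 -1.e-04 -1.e+00] F [ 0.07 -0.15  2.52] M [ 0.03 -0.06  0.04] w -0.0003
```

View pics/side10.png

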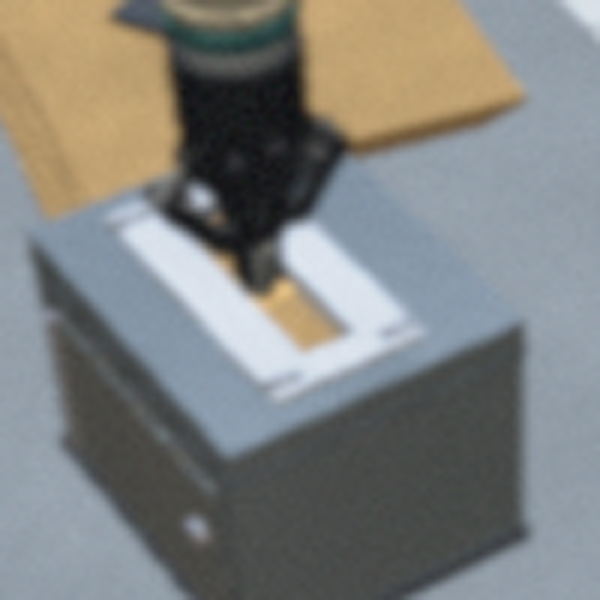

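carry_out:
  rows:
    - [[-1,0.03,0,-0.2,0],[-1,0,0,-0.2,0],[-1,0,0,-0.2,0],[-1,0,0,-0.1,0]]

```text
clock: 24.0
position: [0.5612, 0.1861, 0.1661]
ee_rot: [0.0, 0.999, 0.051, -0.0]
contact_force: [0.6, -0.2, 1.6]
width: -0.0
```

carry_out:
  rows:
    - [[-1,0,0,-0.2,0],[-1,0,0,-0.2,0],[-1,0,0,-0.1,0]]

```text
clock: 24.3
position: [0.5613, 0.1861, 0.1611]
ee_rot: [0.0, 0.999, 0.051, 0.0]
contact_force: [0.1, 0.2, 1.3]
width: 0.0002
```

carry_out:
  rows:
    - [[-1,0,0,-0.1,0],[-1,0,0,-0.1,0],[-1,0,0,0,0]]

```text
clock: 24.6
position: [0.5613, 0.1861, 0.1591]
ee_rot: [0.0, 0.999, 0.051, -0.0]
contact_force: [-0.2, -0.5, 0.1]
width: 0.0002
```

```bash
python3 look.py 11
```

```text
t 24.6 pos [0.5613 0.1861 0.1591] yawx 0.103 zax [-1.e-04 -0.e+00 -1.e+00] F [-0.23 -0.47  0.12] M [ 0.08 -0.03 -0.  ] w 0.0002
```

View pics/side11.png

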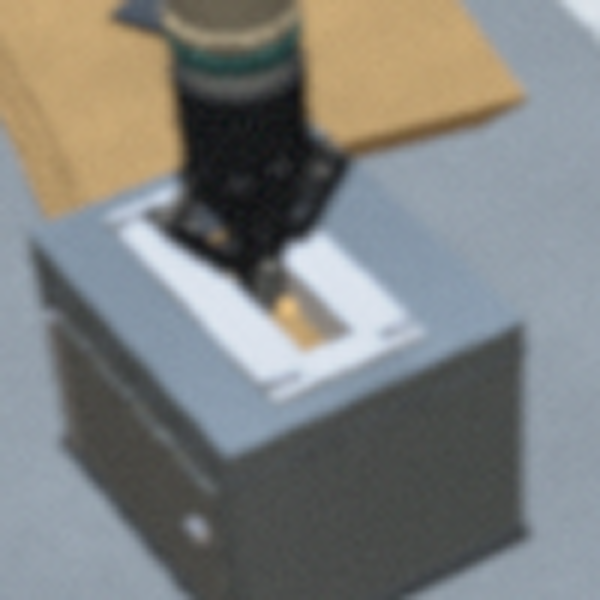

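carry_out:
  rows:
    - [[-1,0,0,-0.1,0],[-1,0,0,-0.1,0],[-1,0,0,0,0]]

```text
clock: 25.0
position: [0.5617, 0.1861, 0.1579]
ee_rot: [-0.0, 0.999, 0.051, 0.001]
contact_force: [0.0, -0.4, 4.2]
width: -0.0001
```

carry_out:
  rows:
    - [[-1,0,0,-0.1,0],[-1,0,0,0,0]]

```text
clock: 25.2
position: [0.5622, 0.1862, 0.1573]
ee_rot: [-0.0, 0.999, 0.051, 0.001]
contact_force: [-1.0, -1.3, 5.1]
width: -0.0002
```

```bash
python3 look.py 12
```

```text
t 25.2 pos [0.5622 0.1862 0.1573] yawx 0.103 zax [ 2.6e-03  4.0e-04 -1.0e+00] F [-0.95 -1.26  5.1 ] M [-0.07 -0.05  0.05] w -0.0002
```

View pics/side12.png

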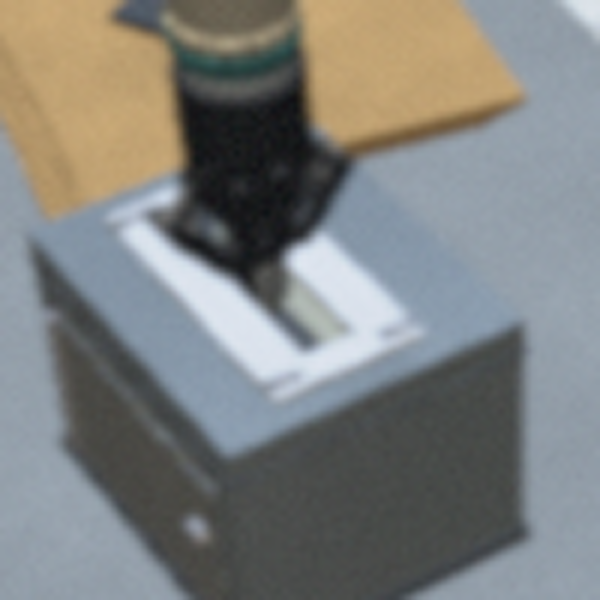

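View pics/top12.png

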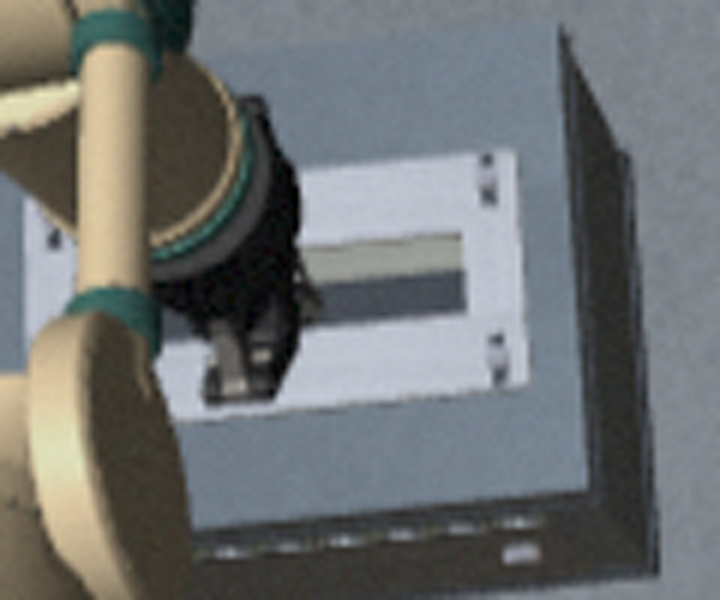

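carry_out:
  rows:
    - [[-1,-0.05,0,0.3,0],[-1,0,0,0.5,0],[-1,0,0,1,0],[-1,0,0,1,0],[-1,0,0,2,0],[-1,0,0,3,0],[-1,0,0,3,0],[-1,0,0,3,0],[-1,-3,0,0,0],[-1,-4,0,0,0],[-1,-4,0,0,0],[-1,-4,0,0,0]]

```text
clock: 26.5
position: [0.4091, 0.1859, 0.2947]
ee_rot: [-0.0, 0.999, 0.051, 0.0]
contact_force: [-0.3, 0.1, 0.9]
width: -0.0002
```

carry_out:
  rows:
    - [[-1,-2,-4,0,0],[-1,0,-4,0,0],[-1,0,-4,0,0],[-1,0,-4,0,0],[-1,0,0,0,0],[-1,0,0,0,0]]

```text
clock: 27.1
position: [0.3907, 0.0256, 0.2948]
ee_rot: [-0.0, 0.999, 0.05, 0.0]
contact_force: [0.4, 0.9, 0.1]
width: -0.0002
```

```bash
python3 look.py 13; python3 -c "
from h import *
cv2.imwrite('pics/full13.png',np.vstack([cv2.resize(cv2.cvtColor(pickle.load(open(n+'13.pkl','rb'))['image'],cv2.COLOR_RGB2BGR),(400,300)) for n in ('side','top')]))"
```

```text
t 27.1 pos [0.3907 0.0256 0.2948] yawx 0.1001 zax [ 6.e-04  7.e-04 -1.e+00] F [0.44 0.89 0.11] M [0.03 0.   0.07] w -0.0002
```

View pics/top13.png

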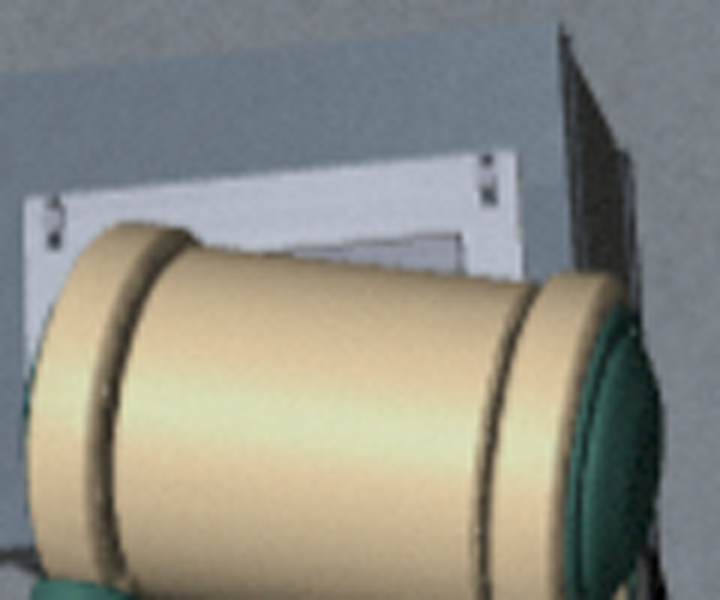

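View pics/full13.png

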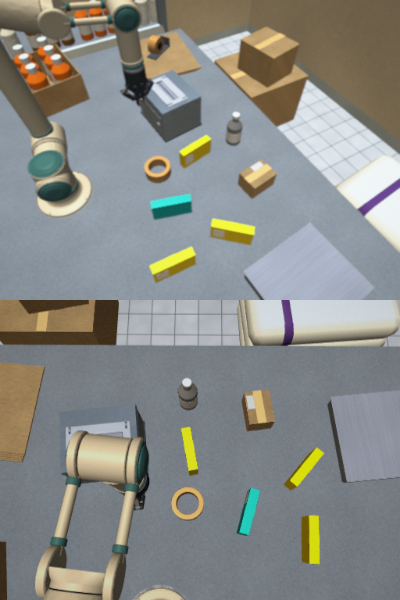

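carry_out:
  rows:
    - [[-1,0,-4,0,0],[-1,0,-4,0,0],[-1,0,-4,0,0],[-1,0,-4,0,0],[-1,0,-4,0,0],[-1,0,-4,0,0],[-1,0,0,0,0],[-1,0,0,0,0]]

```text
clock: 28.0
position: [0.3914, -0.2132, 0.294]
ee_rot: [-0.001, 0.999, 0.052, -0.0]
contact_force: [0.8, 0.6, -1.6]
width: -0.0001
```

```bash
python3 look.py 14
```

```text
t 28.0 pos [ 0.3914 -0.2132  0.294 ] yawx 0.1034 zax [-6.0e-04  1.7e-03 -1.0e+00] F [ 0.76  0.55 -1.64] M [0.03 0.05 0.07] w -0.0001
```

View pics/top14.png

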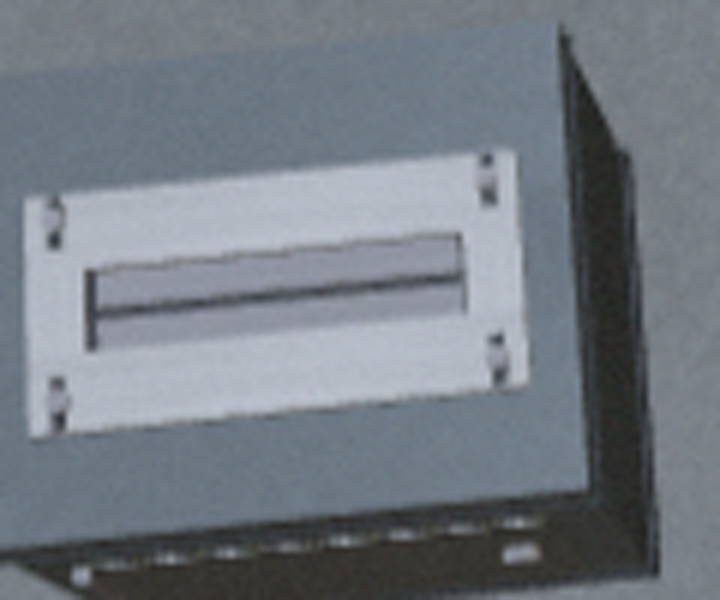

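View pics/side14.png

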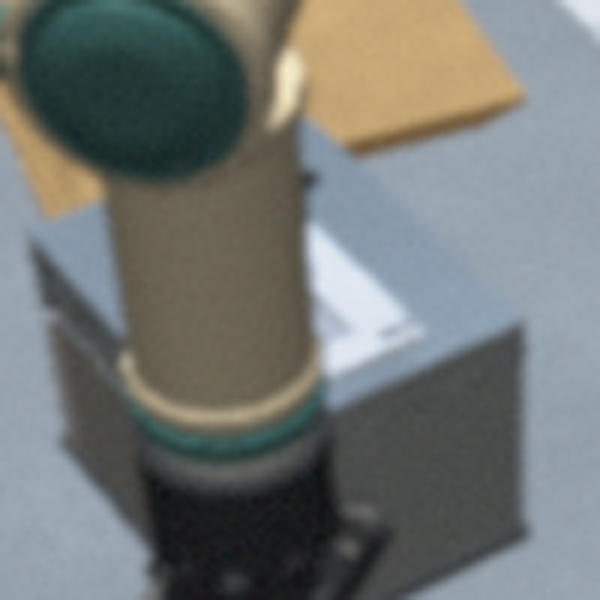

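The top view shows the slot closed as at the start: both leaves are level and their seam is visible from (95,312) to (462,275). The carton is inside and the gripper is clear of everything.

```bash
python3 -c "
from rig import manip
print(manip.sign_off())"
```

```text
the job is handed in; nothing more can be done
None
```

The carton is inside the drop box and both leaves are shut above it. I handed the job in at about 28 s on the clock.

- **Picking it up:** I took the brown carton with the tape band and label, not the yellow or turquoise look-alikes. I gripped it near its top edge and carried it over the box.
- **Finding the slot:** The first try touched the slot's edge at about 5 N, so I backed off and moved 1 mm towards the robot. It then went in freely, about 4 mm from my camera estimate of the box's middle.
- **Through the leaves:** I eased it down, re-centring by the side forces (at most about 3 N). The push through the leaves peaked near 11 N.
- **Dropping it:** I let go about 51 mm deep, then pushed it the rest of the way with the closed fingers at about 2 N until it fell.

**Last checks:** The top picture shows both leaves level and meeting in the middle, as at the start. The carton is nowhere to be seen, and the bystanders and look-alikes look where they were. The gripper is touching nothing.

**What disagreed:** In pictures 3 and 4, the carton's lower edge appeared a few millimetres off from where the arm's reading put it. I went by touch instead. During the final push there was about 5 N just after the carton left; I put that down to the fingers pressing the sprung leaves or the slot. I could not see the carton inside the box.

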